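Click out the marker and lay it on its rest

TASK

Pick up the red marker and push its yellow end button fully home against the upright front face of the dark steel bench block (the face towards the robot, under the yellow edge stripe), so that the nib comes out at the other end. Then lay the marker, nib still out, on the blue two-notch rest, centred and lying level in both notches, and let go. Leave the other things on the bench where they are.

Things in the scene. Friction and masses are not known exactly. Their poses are not given: they have to be found in the camera images.
- marker_mid (a point): centre (half-way up, on the long axis) of the red marker: a chunky square barrel 120 mm long and 24 x 24 mm in section, with rounded edges, lying on the bench at the start (this point then 12 mm up). +x runs along the barrel to the yellow button end, z is up as it lies. The barrel ends 60 mm to either side; a grey nose reaches to 88 mm at the -x end; the button tip is at 76 mm at the +x end. About 70 g; grip it across the barrel near this point
- button_tip (a point): centre of the end of the marker's yellow button (16 mm diameter, on the marker's axis), same axes as marker_mid; it moves towards the barrel as the button is pressed
- marker_button (a joint): how far the marker's button is pushed in, m: 0 = out (16 mm proud of the barrel, nib hidden), 0.012 = fully home (4 mm proud, a firm stop, nib 11 mm out of the nose). It takes about 5 N to move, along the marker's axis, and has no return spring: it stays where it is left
- block_face (a point): point on the front face of the fixed dark steel bench block, mid-width, 50 mm above the bench. The flat upright face is 120 mm wide (along the point's y) and 80 mm high from the bench; the point's -x points straight out of the face, roughly towards the robot; z is up. The block is 50 mm thick behind the face, with a yellow stripe on its top along the edge above this face and a low foot with two brass bolt heads on the far side
- rest_seat (a point): where marker_mid comes to lie on the fixed blue rest: midway between the two notches, 42 mm above the bench; point x runs along the laid marker's axis (either way round will do), z up. The rest has a base 130 x 80 mm, 8 mm high, and two 10 mm thick saddles at 42 mm to either side along x; their notch floors are 30 mm above the bench, 30 mm wide at the floor and flaring wider to the horn tops at about 52 mm; between the saddles is a 74 mm gap for the fingers
- green_marker: green square-bodied marker lying flat, 24 mm thick, about 150 mm long; a bystander, leave alone. Origin: centre of its underside
- pliers: round-nose pliers with red handles lying flat, 165 mm long, 92 mm wide, 16 mm high; a bystander, leave alone. Origin: near the pivot, on the bench
- crystal_a: flat octagonal clear glass chandelier drop, 60 mm across, 14 mm high; bystander. Origin: centre of its underside
- crystal_b: flat octagonal clear glass chandelier drop, 52 mm across, 14 mm high; bystander. Origin: centre of its underside
- spool: upright brass wire spool, 56 mm diameter, 40 mm high; bystander. Origin: centre of its underside
- jar: amber jar with white cap, 60 mm diameter, 70 mm high; bystander. Origin: centre of its underside
Mind the look-alikes: they are no part of the job. Of the things that look like the part that bears marker_mid, the smaller one is meant.

How it is judged (in metres and radians):
On the way, in this order (a step that is already met when the one before it is completed fails the run):
1. the red marker is picked up off the bench (its centre above 25 mm) (height (world z) of marker_mid above 0.025 m), for 0.1 s.
2. the marker's button is pushed home (at least 10 of its 12 mm) while the marker presses on the steel block (value of joint marker_button above 0.01 m and contact force between marker and block above 1 N), for 0.04 s.
At the end, for the whole second after the job is handed in: the button is still at least 9 mm in (nib out); the marker lies at rest in both notches of the blue rest, its centre within 18 mm along and 8 mm across of the seat point and within 5 mm of the seated height, its axis within 0.15 rad of the rest's (value of joint marker_button above 0.009 m and x of marker_mid in the frame of rest_seat between -0.018 and 0.018 m and y of marker_mid in the frame of rest_seat between -0.008 and 0.008 m and z of marker_mid in the frame of rest_seat between -0.005 and 0.005 m and angle between the x axis of marker_mid and the x axis of rest_seat, either way round below 0.15 rad and linear speed of marker below 0.02 m/s); the robot touches nothing.
It fails at once if a bystander (green marker, pliers, a crystal, spool, jar) is moved more than 30 mm (distance of any of green_marker, pliers, crystal_a, crystal_b, spool, jar from where it was at the start of the episode above 0.03 m).
It also fails if it takes over 53 s, if anything falls off the work surface, if the arm or the gripper's body presses on something with over 40 N, if the wrist force passes 120 N, or if a joint passes its speed limit or range.

ROBOT

A 6-joint arm with a two-finger parallel gripper is mounted at the origin on the work surface. World frame = base frame: x ahead of the robot, y to its left, z up, the work surface at z = 0. Lengths are in m, angles in degrees, forces in N, time in s.
With the tool pointing down it reaches from about 0.3 to 0.75 m from the base axis. Payload 8.5 kg.
Tool frame: the origin (TCP) lies between the finger pads; the fingertips stand env.finger_overhang ahead of it and the grasp point (between the pads) lies 2 mm behind it (env.finger_overhang is the distance from the TCP to the fingertips, in m); z points along the fingers, y is the line along which they close (so a half turn about z gives the same grasp; the last joint's range is limited). The gripper opens to 85 mm and grips with 20 to 120 N. Pads are 22 mm wide; open, the fingers measure 114 mm over their backs; the gripper's body (76 mm by 85 mm) begins 54 mm behind the grasp point. The pads swing forward as they close: fully open they stand 13 mm farther back than shut.
Start: joints at [-76.908, 21.807, 74.336, -0, 83.858, -12.336], TCP at [0.236, -0.497, 0.248] pointing down, gripper open.
Joint ranges: [-178.18, 178.18], [-50.72, 133.34], [12.68, 142.11], [-81.47, 261.47], [9.98, 163.14], [-165.26, 165.26]. Speed limits (degrees/s): [136.94, 136.94, 180, 180, 180, 180].

INTERFACE

Orientations are given as a 3x3 rotation matrix whose columns are the frame's x, y, z axes.
In Python, from rig import env gives the robot as it stands. The module is installed in compiled form; this text tells all that it offers.
- The arm moves only by the tool jog_arm, never from a script. Its arguments are lists of equal length, an entry for each row: "hand": the finger opening in m, from 0 to 0.0854; "travel": the shift along the world's x, y, z in m, a list of three; "yaw": the turn about the world's z in rad. A call has exactly 5 rows; each row shifts and turns the commanded pose from where the row before left it; what a row does not reach is not made up. A row lasts 1/8 s, in which the tool goes at most 62.5 mm and 10.7 degrees, less where a joint would pass 70% of its speed; a pose out of reach is approached as far as the arm can. A call is refused whole if a number of a shift passes 0.0625 or a number of a turn 0.188, either way. A call with a gripper value outside its range is refused whole. The fingers move at their own pace and stop on an object; "grip_force" is the grip in N (left out, the last holds). Time passes only in rows, so rows that do not move let the fingers close, or fill a call up. It gives the time, the measured TCP pose, the force, the opening and the grip force at its end, in the units of the state.
- env.observe(): the state, without advancing time (a new reading comes with each control period).
- env.get_image(name): name is "side" or "top"; returns the picture (400x640x3 uint8, red, green, blue); there is no depth.
- env.calibration(name): a dict with "fx", "fy", "cx", "cy" (pixels), "position" and "rotation" of the camera in the world. Camera axes: x right, y down, z forward; pixel columns grow to the right and rows downward; lengths in m; the calibration is good to about 2 mm. A picture is of the moment at which its call begins. calibration takes no time and is no camera call.
- env.close_job(): hands the job in; it is judged then, once.
The state is a dict: "time_s": time; "q": joint angles; "qvel": joint speeds; "joint_efforts": joint torques, N m; "position": TCP position; "tool_rot": TCP orientation; "ft_force": force on the tool from outside, world axes, zero at the start; "wrist_torque": the same for the moment, N m; "grip_width": finger opening in m; "gripper_force": force on a finger pad.
Only numpy, scipy, OpenCV 4.12 (cv2) and the standard library are available. Lean on these libraries where they do the work, as an engineer would, in place of code of your own. Each camera call takes 0.05 s, during which the arm holds its last target. There are 200 camera calls.

## Working session

There is one attempt and no reset: what is moved stays moved. The work goes in short steps, Python scripts to look and compute and a tool call to move; the robot and the scene stay as the last step left them, time stands still between calls to the robot, and variables do not carry over. Pictures are saved under pics/ and viewed, at most 10 in all, crops included, and the job is handed in when it is done.

Besides the shell and the picture viewer there is one more tool, called after "Emit:" as name(argument=value, ...), one argument or row to a line, values as JSON. jog_arm: Moves the arm, as the interface text tells. Its arguments: {"type":"object","properties":{"hand":{"type":"array"},"travel":{"type":"array"},"yaw":{"type":"array"},"grip_force":{"type":"number"}},"required":["hand","travel","yaw"]}

```bash
mkdir -p pics; python3 - <<'E'
from rig import env
import cv2
for n in("top","side"):
    cv2.imwrite(f"pics/{n}0.png",env.get_image(n)[:,:,::-1]); print(env.calibration(n))
s=env.observe();print(s["time_s"],s["position"],s["tool_rot"],s["grip_width"],env.finger_overhang)
E
```

```text
{'fx': 448.25087398351087, 'fy': 448.25087398351087, 'cx': 326.4511677668155, 'cy': 196.8902852386357, 'position': array([0.40895727, 0.05099143, 1.10652166]), 'rotation': array([[-0.02155294, -0.9947825 ,  0.09971582],
       [-0.99928101,  0.01832326, -0.03319222],
       [ 0.03119192, -0.10035951, -0.99446218]])}
{'fx': 434.31167793644505, 'fy': 434.31167793644505, 'cx': 319.6606761935322, 'cy': 198.66433635448132, 'position': array([0.05320248, 0.93705185, 0.79722958]), 'rotation': array([[-0.88947336, -0.2680677 ,  0.37010383],
       [-0.45695144,  0.51161662, -0.7276289 ],
       [ 0.00570253, -0.816326  , -0.57756328]])}
0.1 [ 0.23610076 -0.49647419  0.24779613] [[ 9.03129394e-01  4.29368401e-01 -2.70777656e-04]
 [ 4.29368381e-01 -9.03128553e-01  1.26913272e-03]
 [ 3.00378453e-04 -1.26245443e-03 -9.99999158e-01]] 0.0855361888491077 0.017
```

View pics/top0.png

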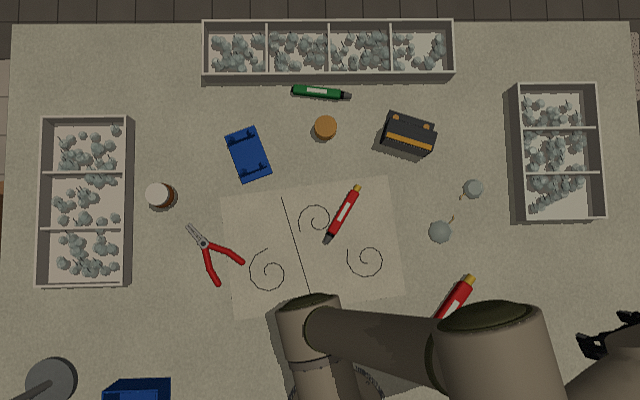

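View pics/side0.png

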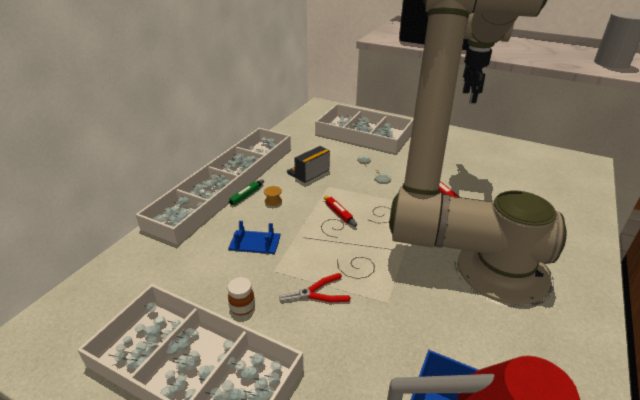

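The top view shows a red marker at about (342,215), with the button at (358,186) and the nose at (327,240). A second red marker at about (455,298) is partly hidden by the arm. The rest is at (248,154) and the block at (408,135), its front edge marked by the stripe. I'll enlarge the area to measure.

```bash
cat > h.py <<'E'
import numpy as np
from rig import env
def px2w(n,u,v,z):
    c=env.calibration(n);d=c["rotation"]@np.array([(u-c["cx"])/c["fx"],(v-c["cy"])/c["fy"],1]);p=c["position"]
    return p+d*(z-p[2])/d[2]
def w2px(n,p):
    c=env.calibration(n);q=c["rotation"].T@(np.array(p)-c["position"]);return c["fx"]*q[0]/q[2]+c["cx"],c["fy"]*q[1]/q[2]+c["cy"]
E
python3 - <<'E'
import cv2
im=cv2.imread("pics/top0.png")
cv2.imwrite("pics/c1.png",cv2.resize(im[95:255,220:450],(805-5,556),interpolation=cv2.INTER_CUBIC))
E
```

```text
(no output)
```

View pics/c1.png

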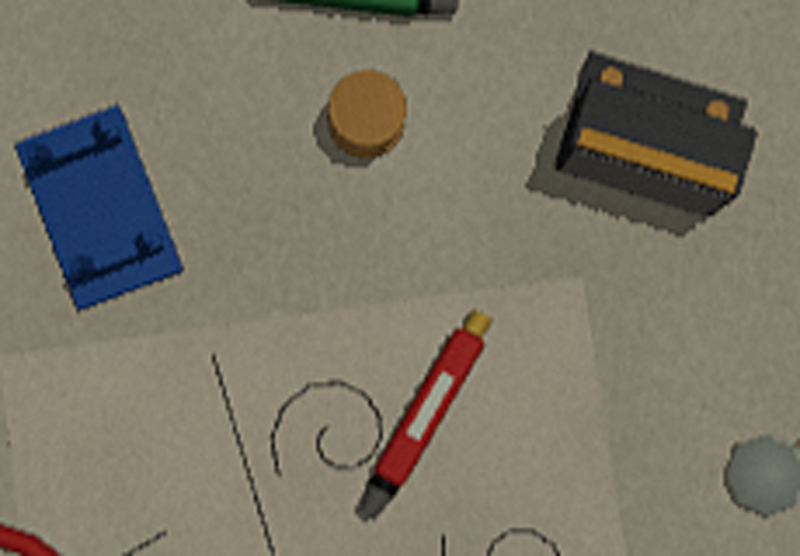

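```bash
python3 - <<'E'
from h import *
f=lambda x,y,z:px2w("top",220+x/3.478,95+y/3.475,z)
np.set_printoptions(precision=4,suppress=True)
t,n=f(479,314,.012),f(367,514,.012);a,b=f(472,338,.012),f(387,480,.012)
print("marker",t,n,np.linalg.norm(t-n),np.linalg.norm(a-b),(a+b)/2,np.degrees(np.arctan2(*(t-n)[1::-1])))
R=[f(x,y,.008) for x,y in((15,145),(120,105),(183,270),(80,311))]
print("rest",sum(R)/4,[np.linalg.norm(R[i]-R[i-1]) for i in range(4)],np.degrees(np.arctan2(*((R[0]+R[1]-R[2]-R[3])[1::-1]))))
B=[f(577,152,.08),f(736,193,.08),f(560,168,.0),f(712,213,.0)]
for i in(0,2): d=B[i+1]-B[i];print("block",B[i],B[i+1],(B[i]+B[i+1])/2,np.linalg.norm(d),np.degrees(np.arctan2(d[1],d[0]))+90)
t=px2w("top",475,275,.015);print("other",t, px2w("top",440,318,.015))
E
```

```text
marker [ 0.5459 -0.0633  0.012 ] [0.4064 0.0191 0.012 ] 0.16206109579334116 0.1171212607305532 [ 0.4793 -0.0266  0.012 ] -30.59350198564397
rest [0.6277 0.2048 0.008 ] [np.float64(0.12864119549770264), np.float64(0.07982565179618846), np.float64(0.12806435595690707), np.float64(0.07801872485496639)] 20.42595706306154
block [ 0.6462 -0.1256  0.08  ] [ 0.6165 -0.2323  0.08  ] [ 0.6314 -0.1789  0.08  ] 0.11075174775374835 -15.553519050174415
block [ 0.6531 -0.1265  0.    ] [ 0.6182 -0.2361  0.    ] [ 0.6357 -0.1813  0.    ] 0.11500113683268295 -17.63413184204545
other [ 0.3209 -0.3426  0.015 ] [ 0.221 -0.252  0.015]
```

The upper marker measures 162 mm overall against a nominal 164, so it is the small one and the target. The rest base measures 128x79 and the stripe height also checks out. I'll move above the marker.

Emit:
jog_arm(
  hand=[0.085, 0.085, 0.085, 0.085, 0.085],
  travel=[
    [0.0244, 0.0471, 0],
    [0.0244, 0.0471, 0],
    [0.0244, 0.0471, 0],
    [0.0244, 0.0471, 0],
    [0.0244, 0.0471, 0],
  ],
  yaw=[-0.0977, -0.0977, -0.0977, -0.0977, -0.0977],
)

```text
time_s: 0.72
position: [0.3586, -0.2595, 0.2482]
tool_rot: [[0.999, -0.048, -0.0], [-0.048, -0.999, 0.0], [-0.0, -0.0, -1.0]]
ft_force: [0.3, -0.2, 0.2]
grip_width: 0.0848
gripper_force: 0.0
```

Emit:
jog_arm(
  hand=[0.085, 0.085, 0.085, 0.085, 0.085],
  travel=[
    [0.0244, 0.0471, 0],
    [0.0244, 0.0471, 0],
    [0.0244, 0.0471, 0],
    [0.0244, 0.0471, 0],
    [0.0244, 0.0471, 0],
  ],
  yaw=[-0.0977, -0.0977, -0.0977, -0.0977, -0.0977],
)

```text
time_s: 1.35
position: [0.4806, -0.024, 0.2482]
tool_rot: [[0.86, -0.511, -0.0], [-0.511, -0.86, 0.0], [-0.0, 0.0, -1.0]]
ft_force: [0.4, -1.0, 0.5]
grip_width: 0.0849
gripper_force: 0.0
```

Emit:
jog_arm(
  hand=[0.07, 0.07, 0.07, 0.07, 0.07],
  travel=[
    [0, 0, -0.05],
    [0, 0, -0.05],
    [0, 0, -0.03],
    [0, 0, 0],
    [0, 0, 0],
  ],
  yaw=[0, 0, 0, 0, 0],
)

```text
time_s: 1.98
position: [0.4808, -0.0259, 0.1195]
tool_rot: [[0.861, -0.508, 0.002], [-0.508, -0.861, -0.001], [0.002, -0.0, -1.0]]
ft_force: [0.0, 0.0, 0.3]
grip_width: 0.07
gripper_force: 0.0
```

```bash
python3 - <<'E'
from h import *
import cv2
im=env.get_image("top");cv2.imwrite("pics/top1.png",cv2.resize(im[95:255,220:450,::-1],(800,556),interpolation=cv2.INTER_CUBIC))
cv2.imwrite("pics/side1.png",cv2.resize(env.get_image("side")[130:290,220:450,::-1],(800,556),interpolation=cv2.INTER_CUBIC))
s=env.observe();y=s["tool_rot"][:,1];print(s["time_s"],s["position"],np.degrees(np.arctan2(y[1],y[0])),s["ft_force"],s["q"])
E
```

```text
2.075 [ 0.48081566 -0.02592159  0.11969336] -120.552714638515 [ 0.65583997  0.50095002 -0.29557713] [-1.72108386e+01  2.33072928e+01  9.63706008e+01  1.94007963e-03
  6.01648050e+01  1.03340964e+02]
```

View pics/side1.png

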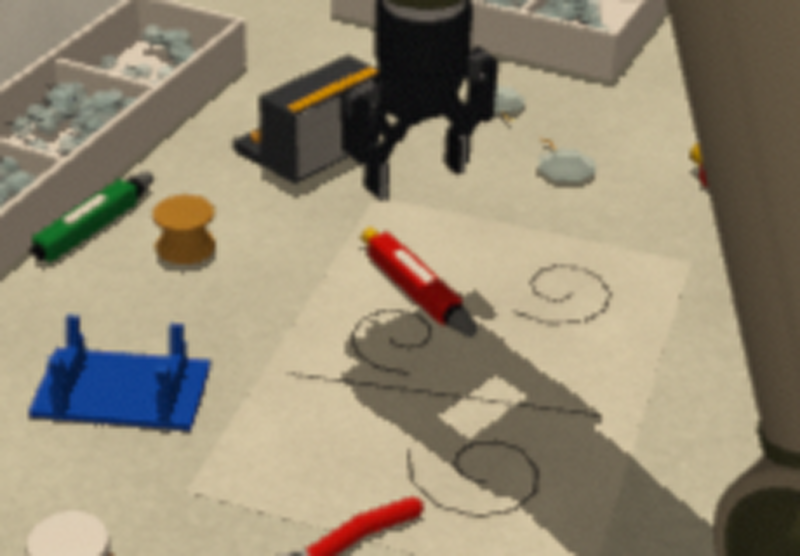

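The side view shows the fingers straddling the marker's line, and the marker is undisturbed. I'll descend and grip.

Emit:
jog_arm(
  hand=[0.06, 0.06, 0.06, 0.06, 0.06],
  travel=[
    [0, 0, -0.04],
    [0, 0, -0.035],
    [0, 0, -0.018],
    [0, 0, -0.007],
    [0, 0, 0],
  ],
  yaw=[0, 0, 0, 0, 0],
)

```text
time_s: 2.7
position: [0.4806, -0.0258, 0.0189]
tool_rot: [[0.861, -0.508, 0.001], [-0.508, -0.861, -0.0], [0.001, -0.0, -1.0]]
ft_force: [-0.1, -0.6, 0.4]
grip_width: 0.0601
gripper_force: 0.0
```

Emit:
jog_arm(
  hand=[0.03, 0.015, 0.01, 0.01, 0.01],
  travel=[
    [0, 0, 0],
    [0, 0, 0],
    [0, 0, 0],
    [0, 0, 0],
    [0, 0, 0],
  ],
  yaw=[0, 0, 0, 0, 0],
  grip_force=60,
)

```text
time_s: 3.32
position: [0.4806, -0.0258, 0.0193]
tool_rot: [[0.861, -0.508, 0.002], [-0.508, -0.861, -0.0], [0.002, -0.0, -1.0]]
ft_force: [-1.5, 0.2, 7.0]
grip_width: 0.0231
gripper_force: 59.6
```

Emit:
jog_arm(
  hand=[0.01, 0.01, 0.01, 0.01, 0.01],
  travel=[
    [0, 0, 0],
    [0, 0, 0],
    [0, 0, 0],
    [0, 0, 0],
    [0, 0, 0],
  ],
  yaw=[0, 0, 0, 0, 0],
)

```text
time_s: 3.95
position: [0.4806, -0.0258, 0.0193]
tool_rot: [[0.861, -0.508, 0.002], [-0.508, -0.861, -0.0], [0.002, -0.0, -1.0]]
ft_force: [-1.1, -0.6, 6.1]
grip_width: 0.0225
gripper_force: 59.6
```

Emit:
jog_arm(
  hand=[0.01, 0.01, 0.01, 0.01, 0.01],
  travel=[
    [0, 0, 0.01],
    [0, 0, 0.02],
    [0, 0, 0.01],
    [0, 0, 0],
    [0, 0, 0],
  ],
  yaw=[0, 0, 0, 0, 0],
)

```text
time_s: 4.58
position: [0.4799, -0.0256, 0.058]
tool_rot: [[0.861, -0.508, -0.001], [-0.508, -0.861, 0.0], [-0.001, 0.0, -1.0]]
ft_force: [0.4, -0.0, -2.1]
grip_width: 0.023
gripper_force: 58.8
```

Emit:
jog_arm(
  hand=[0.01, 0.01, 0.01, 0.01, 0.01],
  travel=[
    [0.014, -0.0315, 0],
    [0.014, -0.0315, 0],
    [0.014, -0.0315, 0],
    [0.0146, -0.031, 0],
    [0, 0, 0],
  ],
  yaw=[0.061, 0.061, 0.061, 0.061, 0],
)

```text
time_s: 5.2
position: [0.5372, -0.153, 0.0575]
tool_rot: [[0.958, -0.287, -0.0], [-0.287, -0.958, -0.0], [-0.0, 0.0, -1.0]]
ft_force: [0.1, 0.3, -0.8]
grip_width: 0.0227
gripper_force: 58.8
```

```bash
python3 - <<'E'
from h import *
import cv2
a=cv2.resize(env.get_image("top")[90:230,330:460,::-1],(520,560),interpolation=cv2.INTER_CUBIC)
b=env.get_image("side")
cv2.imwrite("pics/a2.png",a);cv2.imwrite("pics/s2.png",cv2.resize(b[130:240,270:400,::-1],(780,660-66),interpolation=cv2.INTER_CUBIC))
s=env.observe();x=s["tool_rot"][:,0];print(s["time_s"],s["position"],np.degrees(np.arctan2(x[1],x[0])),s["ft_force"],s["grip_width"])
E
```

```text
5.3 [ 0.53609165 -0.15073968  0.05754441] -16.627368845278056 [ 0.72547244  0.45921682 -0.79994049] 0.02280527451232464
```

View pics/s2.png

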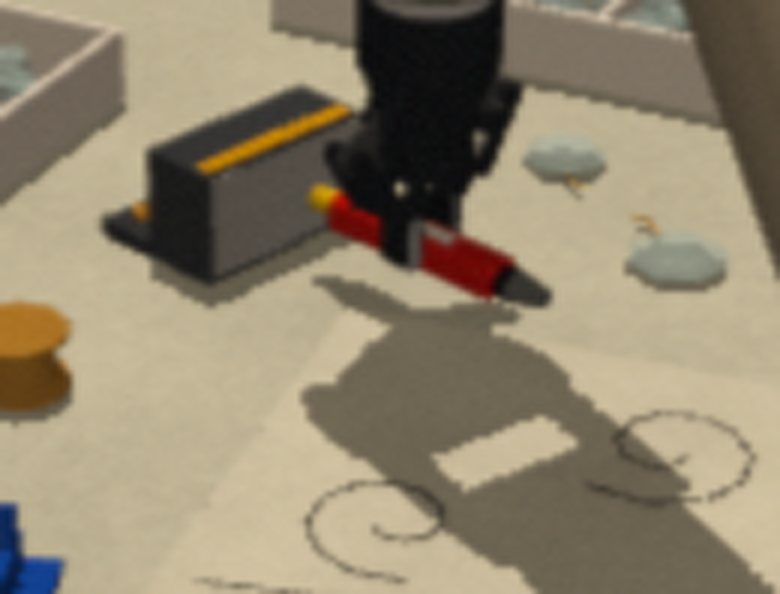

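View pics/a2.png

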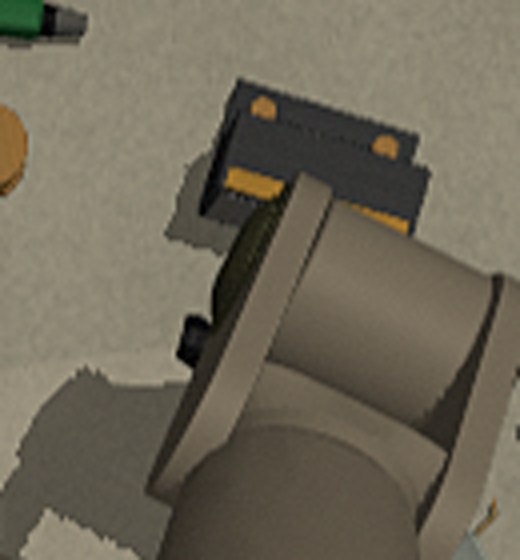

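The marker is held level, with its button at crop (322,197) facing mid-face. I'll advance along the normal (0.958, -0.286).

Emit:
jog_arm(
  hand=[0.01, 0.01, 0.01, 0.01, 0.01],
  travel=[
    [0.0096, -0.0029, 0],
    [0.0067, -0.002, 0],
    [0.0029, -0.0009, 0],
    [0.0019, -0.0006, 0],
    [0, 0, 0],
  ],
  yaw=[0, 0, 0, 0, 0],
)

```text
time_s: 5.92
position: [0.5578, -0.1575, 0.0583]
tool_rot: [[0.958, -0.285, -0.0], [-0.285, -0.958, 0.0], [-0.0, -0.0, -1.0]]
ft_force: [0.5, 0.6, 0.3]
grip_width: 0.0227
gripper_force: 58.8
```

Emit:
jog_arm(
  hand=[0.01, 0.01, 0.01, 0.01, 0.01],
  travel=[
    [0.0019, -0.0006, 0],
    [0.0019, -0.0006, 0],
    [0.0019, -0.0006, 0],
    [0.0, 0.0, 0],
    [0, 0, 0],
  ],
  yaw=[0, 0, 0, 0, 0],
)

```text
time_s: 6.55
position: [0.5629, -0.1591, 0.0581]
tool_rot: [[0.958, -0.285, -0.002], [-0.285, -0.958, 0.001], [-0.002, -0.0, -1.0]]
ft_force: [-4.4, 1.3, 0.2]
grip_width: 0.0228
gripper_force: 58.9
```

Emit:
jog_arm(
  hand=[0.01, 0.01, 0.01, 0.01, 0.01],
  travel=[
    [0.0019, -0.0006, 0],
    [0.0019, -0.0006, 0],
    [0.0, 0.0, 0],
    [0.0, 0.0, 0],
    [0, 0, 0],
  ],
  yaw=[0, 0, 0, 0, 0],
)

```text
time_s: 7.18
position: [0.567, -0.1604, 0.0582]
tool_rot: [[0.958, -0.285, -0.001], [-0.285, -0.958, 0.001], [-0.001, -0.0, -1.0]]
ft_force: [-4.4, 1.7, -0.2]
grip_width: 0.0225
gripper_force: 58.9
```

Emit:
jog_arm(
  hand=[0.01, 0.01, 0.01, 0.01, 0.01],
  travel=[
    [0.0019, -0.0006, 0],
    [0.0019, -0.0006, 0],
    [0.0, 0.0, 0],
    [0.0, 0.0, 0],
    [0, 0, 0],
  ],
  yaw=[0, 0, 0, 0, 0],
)

```text
time_s: 7.8
position: [0.5701, -0.1613, 0.058]
tool_rot: [[0.958, -0.285, -0.003], [-0.285, -0.958, 0.001], [-0.003, -0.0, -1.0]]
ft_force: [-8.2, 4.1, 1.1]
grip_width: 0.023
gripper_force: 59.0
```

Emit:
jog_arm(
  hand=[0.01, 0.01, 0.01, 0.01, 0.01],
  travel=[
    [0.001, -0.0003, 0],
    [0.001, -0.0003, 0],
    [0.0, 0.0, 0],
    [0.0, 0.0, 0],
    [0, 0, 0],
  ],
  yaw=[0, 0, 0, 0, 0],
)

```text
time_s: 8.43
position: [0.5703, -0.1612, 0.0577]
tool_rot: [[0.958, -0.285, -0.007], [-0.285, -0.959, 0.003], [-0.008, -0.001, -1.0]]
ft_force: [-16.3, 5.3, 4.9]
grip_width: 0.0232
gripper_force: 59.5
```

The motion stopped at the expected 12 mm of stroke and the force is rising, so the button is home. I'll back out, lift and go to the rest.

Emit:
jog_arm(
  hand=[0.01, 0.01, 0.01, 0.01, 0.01],
  travel=[
    [-0.0096, 0.0029, 0],
    [-0.0144, 0.0043, 0],
    [-0.0144, 0.0043, 0.02],
    [0, 0, 0.03],
    [0, 0, 0.01],
  ],
  yaw=[0, 0, 0, 0, 0],
)

```text
time_s: 9.05
position: [0.5358, -0.1515, 0.1201]
tool_rot: [[0.958, -0.285, 0.005], [-0.285, -0.958, -0.002], [0.005, 0.001, -1.0]]
ft_force: [0.3, -0.5, -1.6]
grip_width: 0.0225
gripper_force: 58.8
```

Emit:
jog_arm(
  hand=[0.01, 0.01, 0.01, 0.01, 0.01],
  travel=[
    [0.0118, 0.0444, 0],
    [0.0118, 0.0444, 0],
    [0.0118, 0.0444, 0],
    [0.0118, 0.0444, 0],
    [0.0118, 0.0444, 0],
  ],
  yaw=[0.0807, 0.0807, 0.0807, 0.0807, 0.0807],
)

```text
time_s: 9.68
position: [0.5943, 0.0725, 0.1177]
tool_rot: [[0.993, 0.117, 0.001], [0.117, -0.993, -0.0], [0.001, 0.0, -1.0]]
ft_force: [0.9, -0.4, -0.7]
grip_width: 0.0229
gripper_force: 58.9
```

Emit:
jog_arm(
  hand=[0.01, 0.01, 0.01, 0.01, 0.01],
  travel=[
    [0.0118, 0.0444, 0],
    [0.0118, 0.0444, 0],
    [0.0118, 0.0444, 0],
    [0, 0, 0],
    [0, 0, 0],
  ],
  yaw=[0.0807, 0.0807, 0.0807, 0, 0],
)

```text
time_s: 10.3
position: [0.6291, 0.204, 0.1176]
tool_rot: [[0.937, 0.349, -0.0], [0.349, -0.937, -0.0], [-0.001, 0.0, -1.0]]
ft_force: [0.5, 0.1, -1.5]
grip_width: 0.0228
gripper_force: 58.9
```

```bash
python3 - <<'E'
from h import *
import cv2
b=env.get_image("side");cv2.imwrite("pics/sfull3.png",b[:,:,::-1])
cv2.imwrite("pics/s3.png",cv2.resize(b[160:270,190:320,::-1],(780,660-66),interpolation=cv2.INTER_CUBIC))
s=env.observe();R=s["tool_rot"];x=R[:,0];a=np.arctan2(x[1],x[0]);print(s["time_s"],s["position"],np.degrees(a),s["ft_force"],s["grip_width"])
m=s["position"]-[0,0,.0073]
cv=lambda p:(lambda q:(round((q[0]-190)*6,0),round((q[1]-160)*5.4,0)))(w2px("side",p))
for d in(-.099,-.088,-.06,0,.06,.064):print(d,cv(m+d*np.array([np.cos(a),np.sin(a),0])))
r=np.radians(20.4);X=np.array([np.cos(r),np.sin(r),0]);Y=np.array([-X[1],X[0],0])
for i in(-1,1):
  for j in(-1,1):print(i,j,cv(np.array([.6277,.2048,.008])+X*.065*i+Y*.04*j))
E
```

```text
10.35 [0.6291598  0.20348914 0.11783584] 20.355458510848653 [-0.19005322 -0.20607526 -0.31479693] 0.022686839305744815
-0.099 (np.float64(588.0), np.float64(288.0))
-0.088 (np.float64(563.0), np.float64(286.0))
-0.06 (np.float64(500.0), np.float64(281.0))
0 (np.float64(365.0), np.float64(272.0))
0.06 (np.float64(232.0), np.float64(263.0))
0.064 (np.float64(224.0), np.float64(262.0))
-1 -1 (np.float64(541.0), np.float64(395.0))
-1 1 (np.float64(507.0), np.float64(498.0))
1 -1 (np.float64(272.0), np.float64(375.0))
1 1 (np.float64(223.0), np.float64(476.0))
```

View pics/s3.png

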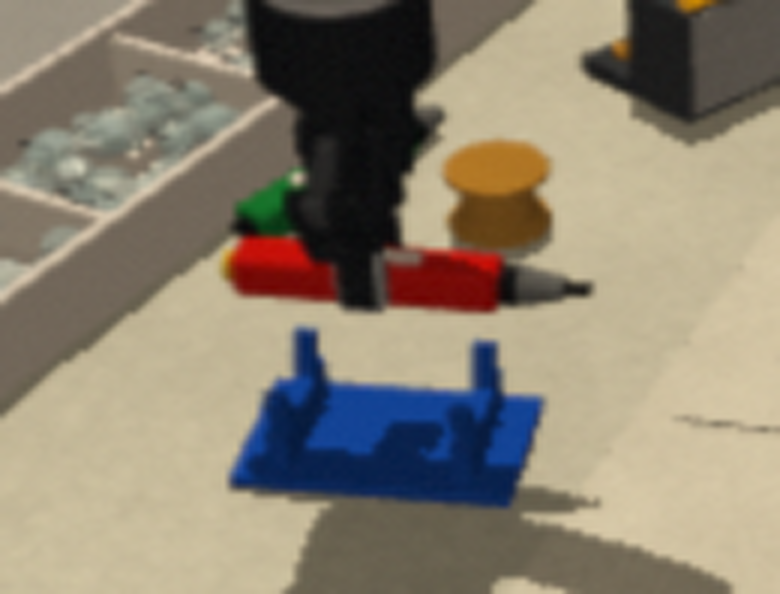

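The nib is out (590,289), and the marker projects where predicted. The rest lies about 1 px lower in the picture than I estimated, so I'll shift about 2 mm towards +y and lower.

Emit:
jog_arm(
  hand=[0.01, 0.01, 0.01, 0.01, 0.01],
  travel=[
    [-0.0024, 0.003, -0.01],
    [0, 0, -0.015],
    [0, 0, -0.015],
    [0, 0, -0.01],
    [0, 0, 0],
  ],
  yaw=[0, 0, 0, 0, 0],
)

```text
time_s: 10.98
position: [0.6264, 0.2072, 0.0672]
tool_rot: [[0.937, 0.349, -0.002], [0.349, -0.937, -0.0], [-0.002, -0.0, -1.0]]
ft_force: [0.1, -0.7, -0.9]
grip_width: 0.0223
gripper_force: 58.9
```

Emit:
jog_arm(
  hand=[0.01, 0.01, 0.01, 0.01, 0.01],
  travel=[
    [0, 0, -0.006],
    [0, 0, -0.005],
    [0, 0, -0.003],
    [0, 0, -0.002],
    [0, 0, 0],
  ],
  yaw=[0, 0, 0, 0, 0],
)

```text
time_s: 11.6
position: [0.6267, 0.2073, 0.0523]
tool_rot: [[0.937, 0.349, -0.0], [0.349, -0.937, -0.0], [-0.0, -0.0, -1.0]]
ft_force: [0.2, 0.2, -0.3]
grip_width: 0.0231
gripper_force: 58.9
```

```bash
python3 - <<'E'
from h import *
import cv2
b=env.get_image("side")
cv2.imwrite("pics/s4.png",cv2.resize(b[160:270,190:320,::-1],(780,660-66),interpolation=cv2.INTER_CUBIC))
s=env.observe();print(s["time_s"],s["position"],s["ft_force"],s["wrist_torque"])
E
```

```text
11.65 [0.62679237 0.20729911 0.05237829] [ 0.67468897 -0.17963466 -1.06903818] [-0.02792737  0.03081197 -0.0026068 ]
```

View pics/s4.png

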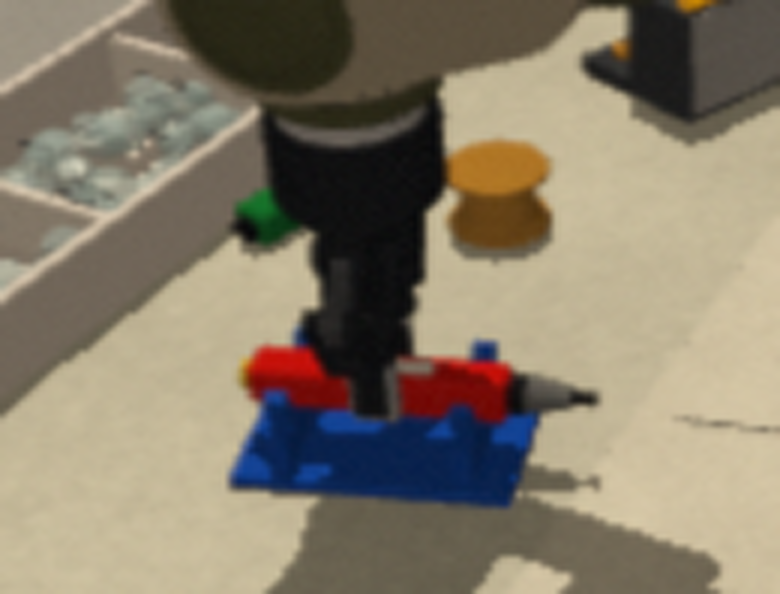

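The marker sits between the horns of both saddles and has made no contact yet. I'll lower the last few millimetres.

Emit:
jog_arm(
  hand=[0.01, 0.01, 0.01, 0.01, 0.01],
  travel=[
    [0, 0, -0.001],
    [0, 0, -0.001],
    [0, 0, -0.0005],
    [0, 0, 0],
    [0, 0, 0],
  ],
  yaw=[0, 0, 0, 0, 0],
)

```text
time_s: 12.28
position: [0.6268, 0.2073, 0.0498]
tool_rot: [[0.937, 0.349, 0.0], [0.349, -0.937, 0.0], [0.0, 0.0, -1.0]]
ft_force: [-0.4, 0.1, -0.9]
grip_width: 0.0228
gripper_force: 58.9
```

Emit:
jog_arm(
  hand=[0.01, 0.01, 0.01, 0.01, 0.01],
  travel=[
    [0, 0, -0.0005],
    [0, 0, -0.0005],
    [0, 0, 0],
    [0, 0, 0],
    [0, 0, 0],
  ],
  yaw=[0, 0, 0, 0, 0],
)

```text
time_s: 12.9
position: [0.6268, 0.2073, 0.0493]
tool_rot: [[0.937, 0.349, 0.0], [0.349, -0.937, 0.0], [0.0, 0.0, -1.0]]
ft_force: [-1.9, -1.0, 5.9]
grip_width: 0.0229
gripper_force: 59.6
```

Contact came at the expected height, so I'll release and retreat.

Emit:
jog_arm(
  hand=[0.03, 0.04, 0.05, 0.055, 0.055],
  travel=[
    [0, 0, 0],
    [0, 0, 0],
    [0, 0, 0],
    [0, 0, 0],
    [0, 0, 0],
  ],
  yaw=[0, 0, 0, 0, 0],
)

```text
time_s: 13.52
position: [0.6268, 0.2073, 0.0488]
tool_rot: [[0.937, 0.349, -0.0], [0.349, -0.937, 0.0], [0.0, -0.0, -1.0]]
ft_force: [0.3, -0.5, 0.5]
grip_width: 0.0545
gripper_force: 0.0
```

Emit:
jog_arm(
  hand=[0.055, 0.055, 0.055, 0.055, 0.055],
  travel=[
    [0, 0, 0.02],
    [0, 0, 0.04],
    [0, 0, 0.05],
    [0, 0, 0.05],
    [0, 0, 0.03],
  ],
  yaw=[0, 0, 0, 0, 0],
)

```text
time_s: 14.15
position: [0.627, 0.2074, 0.2418]
tool_rot: [[0.937, 0.349, 0.003], [0.349, -0.937, 0.001], [0.003, 0.001, -1.0]]
ft_force: [0.5, 1.1, -1.2]
grip_width: 0.0551
gripper_force: 0.0
```

Emit:
jog_arm(
  hand=[0.055, 0.055, 0.055, 0.055, 0.055],
  travel=[
    [-0.05, -0.03, 0],
    [-0.05, -0.03, 0],
    [-0.05, -0.03, 0],
    [0, 0, 0],
    [0, 0, 0],
  ],
  yaw=[0, 0, 0, 0, 0],
)

```text
time_s: 14.78
position: [0.4775, 0.1173, 0.2394]
tool_rot: [[0.937, 0.349, 0.002], [0.349, -0.937, 0.0], [0.002, 0.0, -1.0]]
ft_force: [0.5, 0.9, -0.7]
grip_width: 0.0551
gripper_force: 0.0
```

```bash
python3 - <<'E'
from h import *
import cv2
a=env.get_image("top");b=env.get_image("side")
f=lambda i:cv2.resize(i[:,:,::-1],(400,400),interpolation=cv2.INTER_CUBIC)
cv2.imwrite("pics/e5.png",np.hstack([f(a[110:200,205:295]),f(b[180:270,205:295+20])]))
s=env.observe();print(s["time_s"],s["position"],s["ft_force"],s["grip_width"])
E
```

```text
14.875 [0.47784927 0.11763668 0.23888012] [-0.16420046  0.08853085 -0.4136906 ] 0.055219970155938505
```

View pics/e5.png

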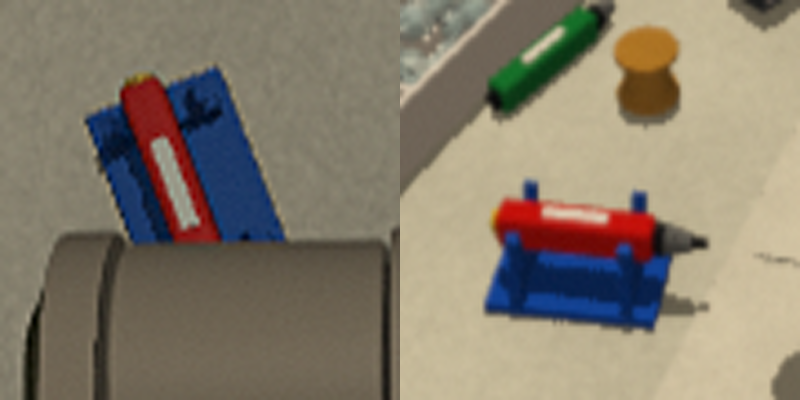

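The marker lies level between the horns of both saddles, nib out at (700,242), and the gripper is clear.

```bash
python3 -c "
from rig import env
print(env.close_job())"
```

```text
the job is handed in; nothing more can be done
None
```

The job is handed in: I pushed the red marker's button home against the steel block and laid the marker, nib out, level in both notches of the blue rest, with the gripper clear; the interface returned no verdict.

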